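# Rack the large eggs and show the small one to the inspection camera

## Robot

A 7-joint arm with a two-finger parallel gripper is mounted at the origin on a cart in front of the work surface, level with it; the furniture and walls round the work are solid. World frame = base frame: x ahead of the robot, y to its left, z up, the work surface at z = 0. Lengths are in m, angles in rad, forces in N, time in s.
With the tool pointing down it reaches from about 0.425 to 0.925 m from the base axis. Payload 6.8 kg.
Tool frame: the origin (TCP) lies where the fingers leave the gripper's body, on its centre line; the fingertips stand 73 mm ahead of it and the grasp point (between the pads) lies 54 mm ahead of it; z points along the fingers, y is the line along which they close (so a half turn about z gives the same grasp; the last joint's range is limited). The gripper opens to 85 mm and grips with 20 to 120 N. Pads are 22 mm wide; open, the fingers measure 114 mm over their backs; the gripper's body (76 mm by 85 mm) begins 54 mm behind the grasp point. The pads swing forward as they close: fully open they stand 13 mm farther back than shut.
Start: joints at [1.06, 0.477, 0.022, 1.555, -0.011, 1.109, -0.083], TCP at [0.265, -0.621, 0.304] pointing down, gripper open.
Joint ranges: [-2.96, 2.96], [-0.34, 2.1], [-1.41, 1.46], [0.24, 2.44], [-1.37, 4.51], [0.17, 1.92], [-2.96, 2.96]. Speed limits (rad/s): [2.39, 2.39, 3.14, 3.14, 3.14, 3.14, 3.14].

## Interface

Orientations are given as a rotation vector (axis times angle).
In Python, from bench import r gives the robot as it stands.
- The arm moves only by the tool drive_effector, called after ">>>" as name(argument=value, ...), one argument or row to a line, values as JSON. Schema: {"type":"object","properties":{"deltas":{"type":"array","items":{"type":"object","properties":{"trans":{"type":"array","items":{"type":"number"},"minItems":3,"maxItems":3},"r":{"type":"array","items":{"type":"number"},"minItems":3,"maxItems":3}},"additionalProperties":false},"minItems":1,"maxItems":5},"finger_gap":{"type":"number"},"grip_force":{"type":"number"},"only":{"type":"string"},"quiet":{"type":"boolean"},"lines":{"type":"string"}},"required":["deltas"],"additionalProperties":false}. deltas is a list of rows, 1 to 5 of them, each an object with the fields trans (a list: dx, dy, dz in units of 50 mm), r (a list: a rotation vector rx, ry, rz in rad); a field left out counts as zero; each row is the pose to reach, as a shift and turn from the pose commanded when the call began, along the tool's axes at that moment; what a row does not reach only later rows make up. A row lasts 1/10 s, in which the tool goes at most 0.05 m and 0.15 rad, less where a joint would pass 70% of its speed; a pose out of reach is approached as far as the arm can. finger_gap is the finger opening in m, set as the call begins (left out keeps the last). The fingers move at their own pace and stop on an object; grip_force is the grip in N (left out, the last holds). Time passes only in rows, so rows that do not move let the fingers close. The tool returns the time, the measured TCP pose, the force, the opening and the grip force at its end. only (a regular expression) keeps the lines of the reply that match it, lines (a string "A,B") keeps lines A to B, and quiet returns only ok. Input that does not fit is refused with a message, and nothing moves.
- r.get_obs(): the state, without advancing time (a new reading comes with each control period).
- r.grab_frame(name): name is "scene" or "top" or "wrist"; returns (picture, depth): 384x512x3 uint8, blue, green, red; 384x512 float32, m along the optical axis (not along the pixel's ray), 0 where there is no reading.
- r.camera_info(name): a dict with "camera_matrix" (3x3 intrinsics, pixels), "R" (3x3) and "t" (3): a world point X has camera coordinates R X + t. Camera axes: x right, y down, z forward; pixel columns grow to the right and rows downward; lengths in m; the calibration is good to about 2 mm. A picture is of the moment at which its call begins: read the wrist's pose just before it. camera_info takes no time and is no camera call; for the wrist camera it gives the pose at the moment of the call.
- r.hand_in(): hands the job in; it is judged then, once.
The state is a dict: "clock": time; "joints": joint angles; "qvel": joint speeds; "tau": joint torques, N m; "tcp_pos": TCP position; "orientation": TCP orientation; "contact_force": force on the tool from outside, world axes, zero at the start; "moment": the same for the moment, N m; "grip_width": finger opening in m; "gripper_force": force on a finger pad.
Only numpy, scipy, OpenCV 4.12 (cv2) and the standard library are available. Lean on these libraries where they do the work, as an engineer would, in place of code of your own. Each camera call takes 0.05 s, during which the arm holds its last target. There are 200 camera calls.

## Task

Sort the three eggs in the egg cups: set the two large ones, pointed end down, into the two empty wells of the wooden rack, one in each; then take the small egg and hold it in the air in front of the inspection camera's lens, its pointed end aimed straight at the lens, with the widest part of the egg centred on the line of sight about 10 cm from the lens. Finish while still holding it there, steady. Do not drop any egg, and leave the eggs already in the rack and the other things on the worktop where they are.

Things in the scene. Friction and masses are not known exactly. Their poses are not given: they have to be found in the camera images.
- large_egg_a: Large hen's egg of plain shell, 45 mm at its widest and 58 mm long, rigid; origin in the middle of its widest section, +z along its long axis to the blunt end; the pointed end lies 32 mm from the origin, the blunt end 26 mm. At the start it stands, pointed end down, in one of the three egg cups (any). About 60 g.
- large_egg_b: Large egg just like large_egg_a, same size and origin, at the start in another of the egg cups.
- small_egg: Small hen's egg of plain shell, 37 mm at its widest and 47 mm long, rigid; origin in the middle of its widest section, +z along its long axis to the blunt end; the pointed end lies 26 mm from the origin, the blunt end 21 mm. At the start it stands, pointed end down, in the remaining egg cup; its widest section is then about 16 mm above the cup's rim. About 35 g.
- rack_egg_c: Large egg like the others, in well 0 of the rack from the start; stays there.
- rack_egg_d: Large egg like the others, in well 1 of the rack from the start; stays there.
- egg_rack: Fixed wooden egg rack: board 164x164x12 mm, top face 36 mm above the worktop, with four round through holes (wells) of 35 mm diameter, 84 mm apart in a square. Origin under its middle at worktop height; x, y along the edges, z up. A large egg seated in a well, pointed end down, has its widest section about 19 mm above the board's top face (55 mm above the worktop).
- well0 (a point): Centre of rack well 0, at the board's top face; taken by an egg at the start.
- well1 (a point): Centre of rack well 1, at the board's top face; taken by an egg at the start.
- well2 (a point): Centre of rack well 2, at the board's top face; empty at the start.
- well3 (a point): Centre of rack well 3, at the board's top face; empty at the start.
- egg_cup0_rim (a point): Centre of the rim of a fixed white egg cup on a foot, 40 mm high, 36 mm over its rim (30 mm inside), 42 mm over its foot. A large egg standing in a cup has its widest section about 24 mm above the rim.
- egg_cup1_rim (a point): Centre of the rim of a fixed white egg cup on a foot, 40 mm high, 36 mm over its rim (30 mm inside), 42 mm over its foot.
- egg_cup2_rim (a point): Centre of the rim of a fixed white egg cup on a foot, 40 mm high, 36 mm over its rim (30 mm inside), 42 mm over its foot.
- camera_head: Round black head (52 mm across, 34 mm deep) of the fixed inspection camera, on a grey foot 80 mm across; the lens looks obliquely up, 0.45 rad from the vertical, leaning towards the robot's side. Origin at the lens face's centre, about 73 mm above the worktop; +z is the line of sight, out of the lens. An egg with its pointed end to the lens has its +z along this +z.
- jam_jar: Bystander: jam jar, 65 mm across, 94 mm high, origin under its middle.
- salt_shaker: Bystander: salt shaker, 44 mm across, 90 mm high, origin under its middle.
- garlic: Bystander: garlic bulb, 54 mm, origin under its middle.

How it is judged:
On the way:
1. both large eggs stand in the two empty wells, pointed end down, let go, while the small egg is still down in its cup (((horizontal distance between large_egg_a and well2 below 0.01 m and z of large_egg_a in the frame of egg_rack between 0.045 and 0.068 m and angle between each of large_egg_a, large_egg_b's own z axis and vertical below 0.4 rad and horizontal distance between large_egg_b and well3 below 0.01 m and z of large_egg_b in the frame of egg_rack between 0.045 and 0.068 m) or (horizontal distance between large_egg_a and well3 below 0.01 m and z of large_egg_a in the frame of egg_rack between 0.045 and 0.068 m and angle between each of large_egg_a, large_egg_b's own z axis and vertical below 0.4 rad and horizontal distance between large_egg_b and well2 below 0.01 m and z of large_egg_b in the frame of egg_rack between 0.045 and 0.068 m)) and contact force between each of large_egg_a, large_egg_b, rack_egg_c, rack_egg_d and the fingers below 0.1 N and height (world z) of small_egg below 0.08 m), for 0.2 s.
At the end, for the whole second after the job is handed in: Four large eggs upright in the wells (10 mm, 0.4 rad), at rest and untouched; small egg held still by the fingers alone, its widest section 75-125 mm out from the lens and within 20 mm of the line of sight in each cross direction, axis within 0.26 rad of it, pointed end to the lens (((horizontal distance between large_egg_a and well2 below 0.01 m and z of large_egg_a in the frame of egg_rack between 0.045 and 0.068 m and angle between each of large_egg_a, large_egg_b's own z axis and vertical below 0.4 rad and horizontal distance between large_egg_b and well3 below 0.01 m and z of large_egg_b in the frame of egg_rack between 0.045 and 0.068 m) or (horizontal distance between large_egg_a and well3 below 0.01 m and z of large_egg_a in the frame of egg_rack between 0.045 and 0.068 m and angle between each of large_egg_a, large_egg_b's own z axis and vertical below 0.4 rad and horizontal distance between large_egg_b and well2 below 0.01 m and z of large_egg_b in the frame of egg_rack between 0.045 and 0.068 m)) and horizontal distance between rack_egg_c and well0 below 0.01 m and z of rack_egg_c in the frame of egg_rack between 0.045 and 0.068 m and angle between each of rack_egg_c, rack_egg_d's own z axis and vertical below 0.4 rad and horizontal distance between rack_egg_d and well1 below 0.01 m and z of rack_egg_d in the frame of egg_rack between 0.045 and 0.068 m and contact force between each of large_egg_a, large_egg_b, rack_egg_c, rack_egg_d and the fingers below 0.1 N and linear speed of each of large_egg_a, large_egg_b, rack_egg_c, rack_egg_d, small_egg below 0.03 m/s and z of small_egg in the frame of camera_head between 0.075 and 0.125 m and x of small_egg in the frame of camera_head between -0.02 and 0.02 m and y of small_egg in the frame of camera_head between -0.02 and 0.02 m and angle between the z axis of small_egg and the z axis of camera_head, either way round below 0.26 rad and angle between small_egg's own z axis and vertical below 0.8 rad and contact force between small_egg and the fingers above 0.5 N and contact force between small_egg and camera_head below 0.1 N and height (world z) of small_egg above 0.12 m); the arm keeps its last pose, push and grip.
It fails at once if a bystander object is moved by more than 3 cm (distance of any of jam_jar, salt_shaker, garlic from where it was at the start of the episode above 0.03 m).
It fails at once if an egg that stood in the rack is moved by more than 1.5 cm (distance of any of rack_egg_c, rack_egg_d from where it was at the start of the episode above 0.015 m).
It fails at once if an egg is dropped (falls freely faster than 0.65 m/s, over 2 cm) ((contact force between large_egg_a and the fingers below 0.05 N and linear speed of large_egg_a above 0.65 m/s) or (contact force between large_egg_b and the fingers below 0.05 N and linear speed of large_egg_b above 0.65 m/s) or (contact force between small_egg and the fingers below 0.05 N and linear speed of small_egg above 0.65 m/s)).
It also fails if it takes over 72 s, if anything falls off the work surface, if the arm or the gripper's body presses on something with over 40 N, if the wrist force passes 120 N, or if a joint passes its speed limit or range.

## Working session

There is one attempt and no reset: what is moved stays moved. The work goes in short steps, Python scripts to look and compute and a tool call to move; the robot and the scene stay as the last step left them, time stands still between calls to the robot, and variables do not carry over. Pictures are saved under pics/ and viewed, at most 10 in all, crops included, and the job is handed in when it is done.

```bash
ls; mkdir -p pics
```

Run:
```python
from bench import r
import cv2
o=r.get_obs();print({k:o[k] for k in('clock','tcp_pos','orientation','joints','grip_width')})
for n in('scene','top'):
    im,d=r.grab_frame(n);cv2.imwrite(f'pics/{n}.png',im);import numpy as np;np.save(f'pics/{n}.npy',d)
    c=r.camera_info(n);print(n,c)
a=cv2.imread('pics/scene.png');b=cv2.imread('pics/top.png')
```

```text
bench.py
pics
{'clock': 0.0, 'tcp_pos': array([ 0.26439565, -0.62055494,  0.30291839]), 'orientation': array([-3.07632681e+00, -6.28116040e-01,  7.86911698e-04]), 'joints': array([ 1.05990461,  0.4778083 ,  0.02236133,  1.55645652, -0.01151967,
        1.10932175, -0.08306744]), 'grip_width': 0.08553508005060075}
scene {'camera_matrix': array([[392.48491489,   0.        , 258.11986508],
       [  0.        , 392.48491489, 191.96552574],
       [  0.        ,   0.        ,   1.        ]]), 'R': array([[-0.6349968 , -0.77235594, -0.01566395],
       [-0.45476582,  0.39012542, -0.80061864],
       [ 0.62447347, -0.50126685, -0.59896948]]), 't': array([0.33390675, 0.35590808, 0.71829347])}
top {'camera_matrix': array([[375.00830072,   0.        , 251.5897298 ],
       [  0.        , 375.00830072, 192.36930375],
       [  0.        ,   0.        ,   1.        ]]), 'R': array([[-0.02433122, -0.99963974, -0.01133099],
       [-0.98624557,  0.02585568, -0.16325186],
       [ 0.16348601,  0.00720302, -0.98651936]]), 't': array([-0.03062227,  0.57203952,  1.07807367])}
```
View pics/top.png

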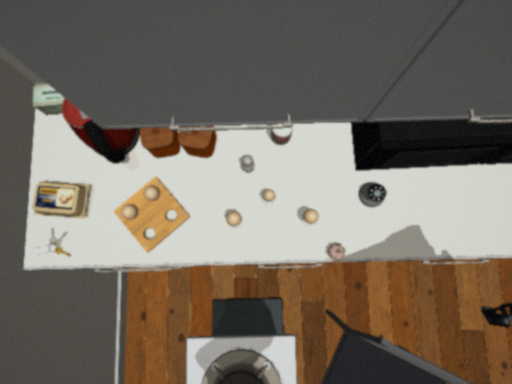

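View pics/scene.png

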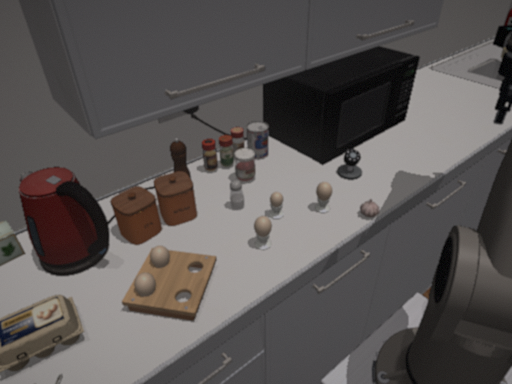

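Top view: eggs in cups at about (233,218), (268,196), (312,216). The rack has eggs at (130,212) and (152,193), and empty wells at (171,215) and (150,234). The camera head is at (374,192), the garlic at (336,252), the shaker at (248,163). The scene view agrees, and the middle egg at (277,200) is the small one.

Run:
```python
import cv2,numpy as np
a=cv2.imread('pics/top.png')[145:265,105:405];cv2.imwrite('pics/c1.png',cv2.resize(a[:,:160],None,fx=5,fy=5,interpolation=cv2.INTER_CUBIC))
cv2.imwrite('pics/c2.png',cv2.resize(cv2.imread('pics/top.png')[170:270,220:400],None,fx=4.4444,fy=4.4444,interpolation=cv2.INTER_CUBIC))
cv2.imwrite('pics/c3.png',cv2.resize(cv2.imread('pics/scene.png')[140:320,120:390],None,fx=2.96,fy=2.96,interpolation=cv2.INTER_CUBIC))
```

View pics/c1.png

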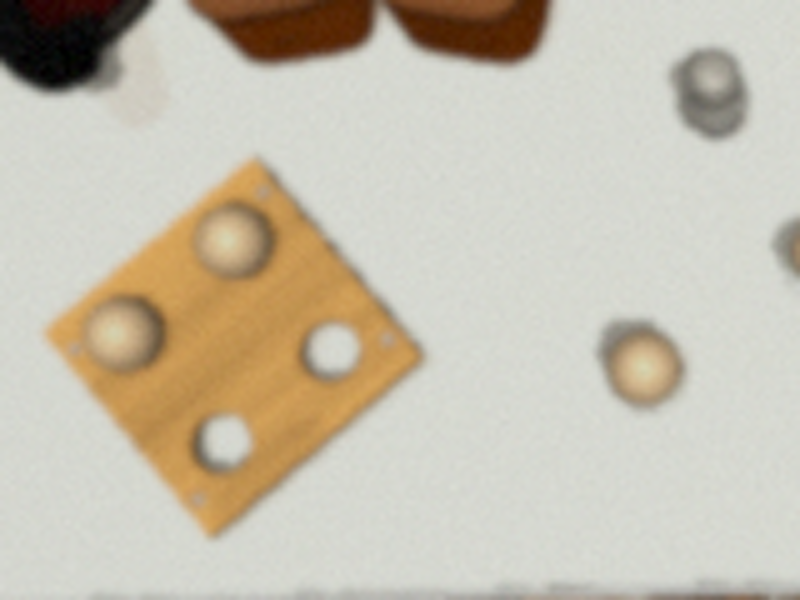

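View pics/c2.png

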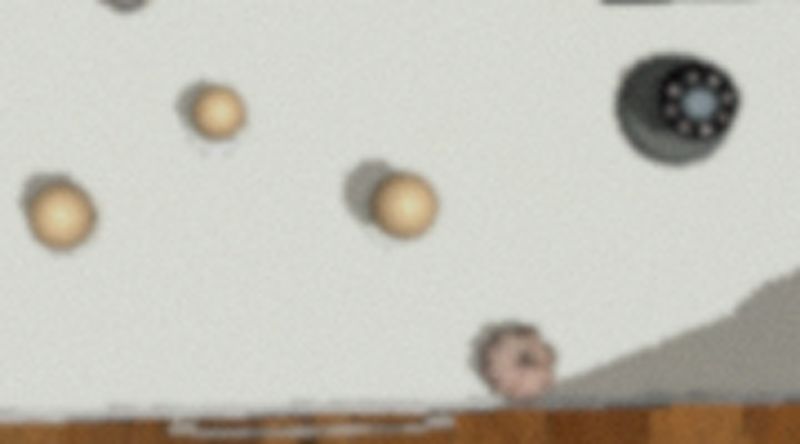

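View pics/c3.png

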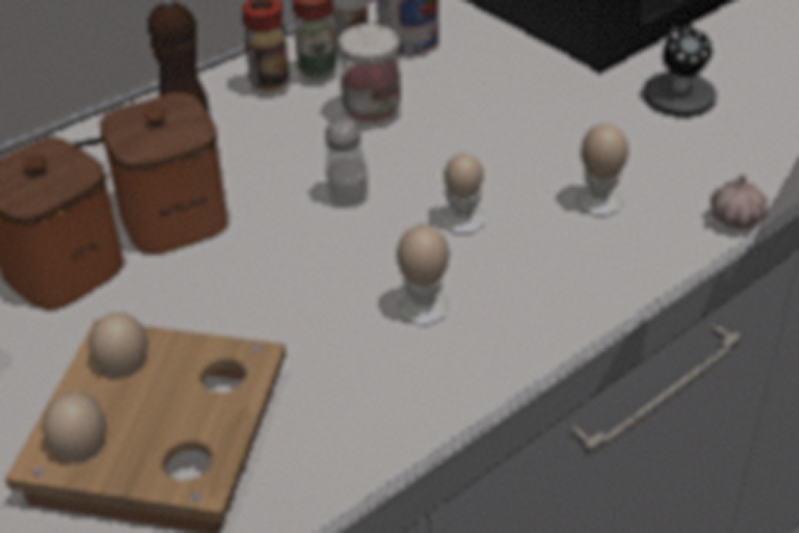

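Top crops: left large egg (233.8,218.5), small egg (269,195.2), right large egg (310.9,216.1), well rims (171.4,214.8) and (149.6,233.2), lens (377.5,193.2). The scene crop shows the same things, and I use it for triangulation.

Create h.py:
```python
from bench import r
import numpy as np,cv2
from scipy.spatial.transform import Rotation as Ro
def P(n,c=None):
    c=c or r.camera_info(n);return c['camera_matrix']@np.c_[c['R'],c['t']]
def tri(p,q,A=None,B=None):
    A=P('top') if A is None else A;B=P('scene') if B is None else B
    X=cv2.triangulatePoints(A,B,np.float64(p),np.float64(q)).ravel();X=X[:3]/X[3]
    e=[np.linalg.norm((M@np.r_[X,1])[:2]/(M@np.r_[X,1])[2]-u) for M,u in((A,p),(B,q))]
    return X,e
def atz(p,z,n='top',c=None):
    c=c or r.camera_info(n);d=c['R'].T@np.linalg.inv(c['camera_matrix'])@np.r_[p,1];o=-c['R'].T@c['t']
    return o+d*(z-o[2])/d[2]
def cloud(n,d,u0,u1,v0,v1,c=None):
    c=c or r.camera_info(n);v,u=np.mgrid[v0:v1,u0:u1];z=d[v0:v1,u0:u1]
    k=c['camera_matrix'];X=np.stack([(u-k[0,2])/k[0,0]*z,(v-k[1,2])/k[1,1]*z,z],-1)[z>0]
    return (X-c['t'])@c['R']
```

Run:
```python
from h import *
np.set_printoptions(precision=4,suppress=True)
f1=lambda u,v:(105+u/5,145+v/5)
f2=lambda u,v:(220+u/4.4444,170+v/4.4444)
f3=lambda u,v:(120+u/2.96,140+v/2.96)
for n,p,q in[('eggL',f1(644,368),f3(423,257)),('small',f2(218,112),f3(464,177)),('eggR',f2(404,205),f3(604,152)),
 ('wellR',f1(332,349),f3(223,376)),('wellL',f1(223,441),f3(189,461)),('lens',f2(700,103),f3(688,45)),('eggc',f1(234,240),f3(118,345)),('eggd',f1(124,334),f3(74,427)),
 ('corner',f1(425,355),f3(285,345)),('cornerF',f1(213,537),f3(222,518)),('corner',f1(47,332),f3(10,484))]:
    print(n,*tri(p,q))
print('foot',atz(f2(677,112),0.01),'lens@73',atz(f2(700,103),.073))
d=np.load('pics/top.npy')
for n,(u,v) in dict(L=f1(644,368),S=f2(218,112),R=f2(404,205),lens=f2(700,103),board=(155,214)).items():
    u,v=int(round(u)),int(round(v));c=cloud('top',d,u-2,u+3,v-2,v+3);print(n,c.mean(0))
# lens-plane fit from depth
for n,u,v,w in(('top',377,193,5),('scene',*map(int,f3(688,45)),3)):
    dd=np.load(f'pics/{n}.npy');c=cloud(n,dd,u-w,u+w+1,v-w,v+w+1);print(n,c[:,2].round(3).reshape(-1) if len(c)<60 else len(c))
    m=np.median(c,0);s=c[abs(c[:,2]-m[2])<.02];U,S,V=np.linalg.svd(s-s.mean(0));print(s.mean(0),V[2],S)
```

```text
eggL [0.4929 0.0094 0.0597] [np.float64(0.2559853665365474), np.float64(0.27276660403123487)]
small [ 0.5606 -0.0967  0.0519] [np.float64(0.10435358055213924), np.float64(0.1025870259746689)]
eggR [ 0.4948 -0.2163  0.0602] [np.float64(0.4134075576523448), np.float64(0.39339457463348226)]
wellR [0.5122 0.1997 0.0311] [np.float64(0.37885170303004784), np.float64(0.4457485505455451)]
wellL [0.4579 0.2639 0.0312] [np.float64(0.10395613489293819), np.float64(0.13090386498911918)]
lens [ 0.5566 -0.4116  0.0715] [np.float64(0.7038285369759114), np.float64(0.5969641972582933)]
eggc [0.5767 0.2544 0.0516] [np.float64(0.2679198070656023), np.float64(0.3124301123959903)]
eggd [0.5219 0.3189 0.0527] [np.float64(0.4298434159784763), np.float64(0.5357727926012308)]
corner [0.5072 0.1434 0.0321] [np.float64(0.45103200547475003), np.float64(0.5158134266944042)]
cornerF [0.4017 0.2703 0.028 ] [np.float64(0.3734463110820608), np.float64(0.48819490301154717)]
corner [0.5267 0.3734 0.0279] [np.float64(0.06689007030966201), np.float64(0.08633303873849)]
foot [ 0.5586 -0.4168  0.01  ] lens@73 [ 0.5547 -0.4123  0.073 ]
L [0.4886 0.0068 0.0874]
S [ 0.5573 -0.0959  0.0749]
R [ 0.4914 -0.2133  0.0888]
lens [ 0.555  -0.4134  0.0742]
board [0.5146 0.2472 0.0358]
top 120
[ 0.5552 -0.4109  0.073 ] [-0.3767  0.2173  0.9005] [0.1032 0.0965 0.0219]
scene [0.077 0.078 0.079 0.08  0.081 0.082 0.08  0.077 0.076 0.078 0.079 0.078
 0.079 0.077 0.077 0.076 0.076 0.077 0.078 0.077 0.077 0.075 0.076 0.074
 0.073 0.075 0.073 0.074 0.073 0.072 0.074 0.073 0.073 0.073 0.073 0.067
 0.07  0.072 0.07  0.07  0.07  0.071 0.07  0.07  0.067 0.069 0.067 0.07
 0.067]
[ 0.5569 -0.4065  0.0743] [ 0.3522 -0.3467 -0.8694] [0.0494 0.0428 0.0144]
```

Add to h.py:
```python
np.set_printoptions(precision=4,suppress=True)
DOWN=np.array([np.pi,0,0])   # x ahead, y -> -y, z down
def delta(pos,rv=DOWN):
    "shift and turn in tool axes from the present pose to TCP pos / rotvec rv"
    o=r.get_obs();R=Ro.from_rotvec(o['orientation'])
    d=R.inv().apply(np.array(pos)-o['tcp_pos']);w=(R.inv()*Ro.from_rotvec(rv)).as_rotvec()
    print('t',o['clock'],'d',d,np.linalg.norm(d).round(3),'w',w,np.linalg.norm(w).round(3))
```

```bash
python3 -c "
from h import *
delta((.42,-.35,.32))"
```

```text
t 0.1 d [ 0.2492 -0.188  -0.0167] 0.313 w [-0.0016  0.0004  0.4028] 0.403
```

Careful with the scale: shifts go in units of 50 mm. That gives: 0.19 m is 3.8, 0.15 m is 3.

>>> drive_effector(
  deltas=[
    {"trans":[0.6,-0.4,0],"r":[0,0,0.1]},
    {"trans":[1.4,-1,-0.1],"r":[0,0,0.2]},
    {"trans":[2.2,-1.6,-0.2],"r":[0,0,0.3]},
    {"trans":[3,-2.2,-0.3],"r":[0,0,0.4]},
    {"trans":[3.8,-2.8,-0.34],"r":[0,0,0.403]},
  ],
)

```text
clock: 0.6
tcp_pos: [0.3848, -0.4166, 0.321]
orientation: [3.141, -0.005, 0.0]
contact_force: [0.5, 0.3, 0.2]
grip_width: 0.0854
gripper_force: 0.0
```

>>> drive_effector(
  deltas=[
    {"trans":[0.8,0,0]},
    {"trans":[1.4,-0.4,0]},
    {"trans":[1.6,-0.5,0]},
    {"trans":[1.6,-0.5,0]},
  ],
)

```text
clock: 1.0
tcp_pos: [0.4657, -0.3917, 0.3203]
orientation: [-3.141, -0.006, 0.0]
contact_force: [-0.0, -0.4, 0.4]
grip_width: 0.0854
gripper_force: 0.0
```

Run:
```python
from h import *
delta((.42,-.35,.32))
im,d=r.grab_frame('wrist');c=r.camera_info('wrist');print(c, r.get_obs()['tcp_pos'])
cv2.imwrite('pics/w1.png',im);np.save('pics/w1.npy',d);np.savez('pics/w1c.npz',**c)
k=c
l=np.array([.556,-.411,.073]);q=P('wrist',c)@np.r_[l,1];print(q[:2]/q[2])
```

```text
t 1.0 d [-0.0455 -0.0419  0.0004] 0.062 w [-0.0011  0.0003  0.0037] 0.004
{'camera_matrix': array([[308.6567,   0.    , 249.5696],
       [  0.    , 308.6567, 186.0934],
       [  0.    ,   0.    ,   1.    ]]), 'R': array([[-0.0001, -1.    , -0.002 ],
       [-0.9511, -0.0005,  0.3089],
       [-0.3089,  0.002 , -0.9511]]), 't': array([-0.3927,  0.3966,  0.5397])} [ 0.4639 -0.3934  0.3203]
[268.2969  72.6323]
```

View pics/w1.png

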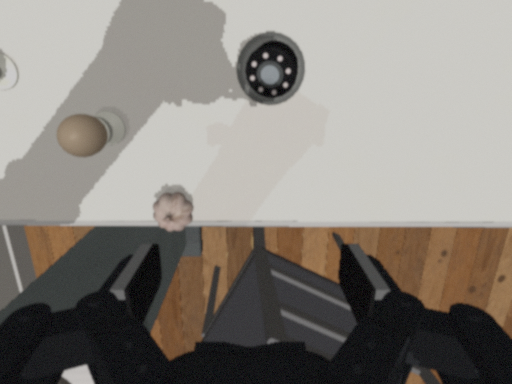

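The wrist view shows the lens face at about (270,73), where the triangulated point projects to (268,73). I fit the plane of its face next, and work out the move to the right egg.

Run:
```python
from h import *
c=dict(np.load('pics/w1c.npz'));d=np.load('pics/w1.npy')
X=cloud('wrist',d,240,302,40,108,c);v=X[X[:,2]>.045];print(len(v))
# RANSAC plane on head face
best=None;rng=np.random.default_rng(0)
for _ in range(800):
    p=v[rng.choice(len(v),3,False)];n=np.cross(p[1]-p[0],p[2]-p[0]);n/=np.linalg.norm(n)+1e-12
    m=abs((v-p[0])@n)<.0025
    if best is None or m.sum()>best.sum():best=m
s=v[best];n=np.linalg.svd(s-s.mean(0))[2][2];n*=np.sign(n[2]);print('in',best.sum(),s.mean(0),n,'tilt',np.arccos(n[2]),'az',np.degrees(np.arctan2(n[1],n[0])))
L=atz((270,73),.073,'wrist',c);print('lens',L)
# eggR silhouette in the wrist view vs. estimate
q=P('wrist',c)@np.r_[.4948,-.2163,.062,1];print(q[:2]/q[2])
# foot centre: points near z ~ foot top
f=X[(X[:,2]>.004)&(X[:,2]<.03)];print('foot',f.mean(0),f.min(0),f.max(0))
delta((.4948,-.2163,.20))
```

```text
2357
in 2041 [ 0.5563 -0.413   0.0736] [-0.3577  0.2248  0.9064] tilt 0.4361616414119845 az 147.8440456953514
lens [ 0.5557 -0.4126  0.073 ]
[ 83.0926 134.5076]
foot [ 0.5578 -0.4134  0.0127] [ 0.522  -0.453   0.0071] [ 0.593  -0.3816  0.0159]
t 1.05 d [ 0.0312 -0.177   0.1204] 0.216 w [-0.0003  0.0012  0.0007] 0.001
```

To row units: -0.177 m is -3.54, -0.165 m is -3.3.

>>> drive_effector(
  deltas=[
    {"trans":[0.16,-0.8,0.4]},
    {"trans":[0.3,-1.7,1]},
    {"trans":[0.46,-2.6,1.6]},
    {"trans":[0.56,-3.3,2.2]},
    {"trans":[0.6,-3.54,2.4]},
  ],
  finger_gap=0.085,
  grip_force=30,
)

```text
clock: 1.55
tcp_pos: [0.4919, -0.2139, 0.1984]
orientation: [-3.14, -0.002, 0.007]
contact_force: [-0.1, 0.5, 1.6]
grip_width: 0.0849
gripper_force: 0.0
```

>>> drive_effector(
  deltas=[
    {},
    {},
  ],
)

```text
clock: 1.75
tcp_pos: [0.4933, -0.2186, 0.2013]
orientation: [3.14, -0.004, -0.0]
contact_force: [0.1, -0.7, 0.3]
grip_width: 0.0851
gripper_force: 0.0
```

Run:
```python
from h import *
im,d=r.grab_frame('wrist');c=r.camera_info('wrist')
X=np.r_[.494,-.2155,.064,1];q=P('wrist',c)@X;q=q[:2]/q[2];print(q)
cv2.circle(im,tuple(int(a) for a in q),3,(0,0,255),-1);cv2.imwrite('pics/w2.png',im)
delta((.494,-.2155,.118))
```

```text
[244.2506 202.7981]
t 1.8 d [ 0.0003 -0.0039  0.0838] 0.084 w [ 0.0018 -0.0009 -0.0037] 0.004
```

View pics/w2.png

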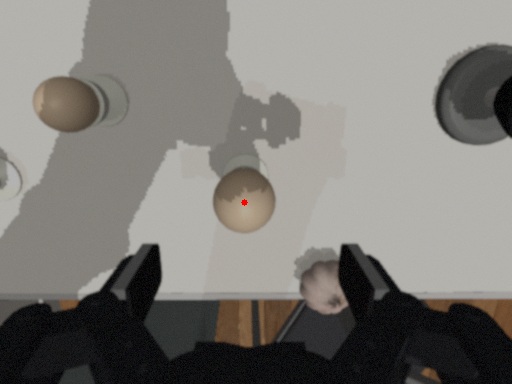

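The projected point lies on the egg at (244,202), whose silhouette centre is about (244,200). The estimate is good, so I descend and grip.

>>> drive_effector(
  deltas=[
    {"trans":[0,-0.06,0.5]},
    {"trans":[0,-0.06,1]},
    {"trans":[0,-0.06,1.4]},
    {"trans":[0,-0.06,1.6]},
    {"trans":[0,-0.06,1.66]},
  ],
)

```text
clock: 2.3
tcp_pos: [0.4938, -0.2151, 0.1177]
orientation: [3.141, -0.004, -0.001]
contact_force: [0.5, 0.7, 0.1]
grip_width: 0.0852
gripper_force: 0.0
```

>>> drive_effector(
  deltas=[
    {},
    {},
    {},
    {},
    {},
  ],
  finger_gap=0.03,
  grip_force=30,
)

```text
clock: 2.8
tcp_pos: [0.4949, -0.2142, 0.1189]
orientation: [3.14, -0.001, 0.003]
contact_force: [-0.2, -1.7, 6.2]
grip_width: 0.0433
gripper_force: 30.2
```

>>> drive_effector(
  deltas=[
    {},
    {},
    {},
    {},
    {},
  ],
)

```text
clock: 3.3
tcp_pos: [0.4949, -0.2142, 0.1189]
orientation: [3.14, -0.001, 0.003]
contact_force: [-0.2, -1.9, 6.0]
grip_width: 0.0431
gripper_force: 30.2
```

To row units: 0.006 m is 0.12, 0.005 m is 0.1.

>>> drive_effector(
  deltas=[
    {},
    {},
    {"trans":[0,0,0.04]},
    {"trans":[0,0,0.1]},
    {"trans":[0,0,0.12]},
  ],
  finger_gap=0.06,
  grip_force=30,
)

```text
clock: 3.8
tcp_pos: [0.4939, -0.2132, 0.1113]
orientation: [-3.141, 0.0, 0.001]
contact_force: [-0.3, 1.0, 0.2]
grip_width: 0.06
gripper_force: 0.0
```

>>> drive_effector(
  deltas=[
    {},
    {},
    {},
    {},
    {},
  ],
  finger_gap=0.03,
  grip_force=30,
)

```text
clock: 4.3
tcp_pos: [0.4941, -0.2145, 0.1121]
orientation: [3.14, -0.002, 0.001]
contact_force: [-0.1, -5.8, 1.5]
grip_width: 0.0432
gripper_force: 30.4
```

```bash
python3 -c "
from h import *
print(cv2.imwrite('pics/w3.png',r.grab_frame('wrist')[0]))"
```

```text
True
```

View pics/w3.png

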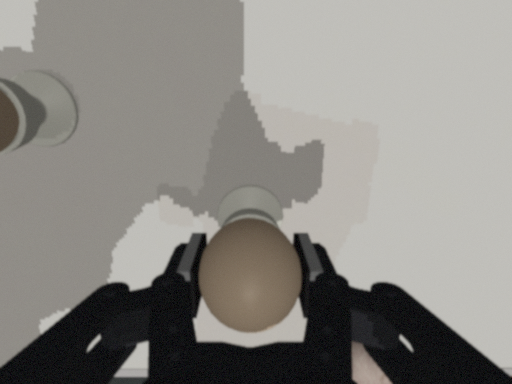

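The egg sits centred between the pads at (250,275). I lift it and refine the well positions meanwhile.

To row units: -0.09 m is -1.8, -0.085 m is -1.7.

>>> drive_effector(
  deltas=[
    {"trans":[0,0,-0.2]},
    {"trans":[0,0,-0.6]},
    {"trans":[0,0,-1.2]},
    {"trans":[0,0,-1.7]},
    {"trans":[0,0,-1.8]},
  ],
)

```text
clock: 4.85
tcp_pos: [0.4958, -0.2128, 0.2051]
orientation: [3.141, 0.001, 0.008]
contact_force: [0.7, -0.3, -0.9]
grip_width: 0.0436
gripper_force: 30.7
```

```bash
python3 - <<'E'
from h import *
f1=lambda u,v:(105+u/5,145+v/5)
f3=lambda u,v:(120+u/2.96,140+v/2.96)
for n,a,b,z in(('wR',(332,349),(223,376),.036),('wL',(223,441),(189,461),.036),('c',(234,240),(118,345),.055),('d',(124,334),(74,427),.055)):
    print(n,atz(f1(*a),z),atz(f3(*b),z,'scene'))
k=np.array([atz(f1(*p),.036) for p in((258,157),(425,355),(213,537),(47,332))]);m=k.mean(0)
print('rack',m,np.linalg.norm(np.diff(k,axis=0),axis=1))
e=(k[1]-k[0])+(k[2]-k[3]);e/=np.linalg.norm(e);g=np.array([-e[1],e[0],0])
for s in(1,-1):
    for t in(1,-1):print(m+.042*(s*e+t*g))
delta((.454,.264,.205))
E
```

```text
wR [0.5109 0.1977 0.036 ] [0.5088 0.2023 0.036 ]
wL [0.4574 0.2623 0.036 ] [0.4544 0.2656 0.036 ]
c [0.5756 0.2528 0.055 ] [0.5741 0.256  0.055 ]
d [0.5208 0.3171 0.055 ] [0.5209 0.3202 0.055 ]
rack [0.5156 0.2558 0.036 ] [0.1611 0.1635 0.1617]
[0.5099 0.1967 0.036 ]
[0.4564 0.2614 0.036 ]
[0.5747 0.2502 0.036 ]
[0.5212 0.315  0.036 ]
t 4.85 d [-0.0413 -0.4768 -0.0004] 0.479 w [ 0.0005 -0.0049  0.0009] 0.005
```

>>> drive_effector(
  deltas=[
    {"trans":[0,-0.2,0]},
    {"trans":[-0.06,-0.7,0]},
    {"trans":[-0.16,-1.5,0]},
    {"trans":[-0.24,-2.3,0]},
    {"trans":[-0.32,-3.1,0]},
  ],
)

```text
clock: 5.35
tcp_pos: [0.4766, -0.0559, 0.2005]
orientation: [-3.141, -0.001, 0.004]
contact_force: [0.7, 0.6, -0.6]
grip_width: 0.0432
gripper_force: 30.7
```

>>> drive_effector(
  deltas=[
    {"trans":[-0.06,-0.8,0]},
    {"trans":[-0.12,-1.6,0]},
    {"trans":[-0.2,-2.4,0]},
    {"trans":[-0.28,-3.2,0]},
    {"trans":[-0.36,-4,0]},
  ],
)

```text
clock: 5.85
tcp_pos: [0.4583, 0.1439, 0.2006]
orientation: [3.141, 0.002, -0.004]
contact_force: [0.3, -0.1, -0.5]
grip_width: 0.0434
gripper_force: 30.7
```

>>> drive_effector(
  deltas=[
    {"trans":[-0.06,-0.8,0]},
    {"trans":[-0.1,-1.5,0]},
    {"trans":[-0.12,-2.1,0]},
    {"trans":[-0.12,-2.4,0]},
    {"trans":[-0.12,-2.44,0]},
  ],
)

```text
clock: 6.35
tcp_pos: [0.4529, 0.2656, 0.2009]
orientation: [-3.141, -0.006, 0.003]
contact_force: [0.0, -0.1, -1.4]
grip_width: 0.0435
gripper_force: 30.7
```

>>> drive_effector(
  deltas=[
    {},
    {},
  ],
)

```text
clock: 6.55
tcp_pos: [0.4544, 0.2615, 0.2014]
orientation: [3.14, -0.004, -0.001]
contact_force: [-0.2, 0.2, -0.1]
grip_width: 0.0438
gripper_force: 30.7
```

Run:
```python
from h import *
im,d=r.grab_frame('wrist');c=r.camera_info('wrist')
for X in((.456,.263,.036),(.510,.199,.036)):
    q=P('wrist',c)@np.r_[X,1];q=q[:2]/q[2];print(q);cv2.circle(im,tuple(int(a) for a in q),2,(0,0,255),-1)
cv2.imwrite('pics/w4.png',im);np.savez('pics/w4c.npz',**c)
delta((.456,.263,.104))
```

```text
[247.7907 188.7902]
[332.8293 120.1349]
t 6.6 d [ 0.0015 -0.0015  0.0976] 0.098 w [ 0.0013  0.0005 -0.0028] 0.003
```

View pics/w4.png

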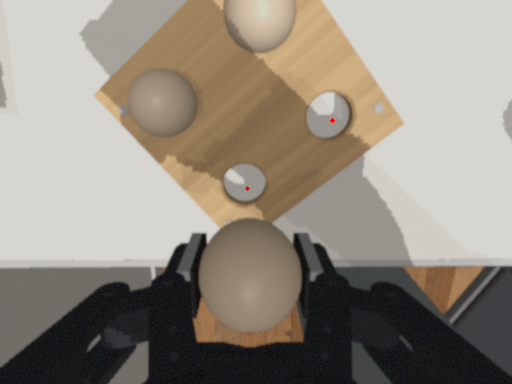

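Wrist view: the wells are at (245,182) and (328,115), against predictions of (248,189) and (333,120), so I correct for that.

Run:
```python
from h import *
c=dict(np.load('pics/w4c.npz'))
for p in((245,182),(328,115)):print(atz(p,.036,c=c))
```

```text
[0.4617 0.2652 0.036 ]
[0.5138 0.2029 0.036 ]
```

>>> drive_effector(
  deltas=[
    {"trans":[0.11,-0.06,0.2]},
    {"trans":[0.11,-0.06,0.7]},
    {"trans":[0.11,-0.06,1.2]},
    {"trans":[0.11,-0.06,1.5]},
    {"trans":[0.11,-0.06,1.6]},
  ],
)

```text
clock: 7.1
tcp_pos: [0.4593, 0.2653, 0.1197]
orientation: [3.14, -0.002, -0.004]
contact_force: [-0.4, -1.1, -0.3]
grip_width: 0.0433
gripper_force: 30.7
```

>>> drive_effector(
  deltas=[
    {"trans":[0,0,0.08]},
    {"trans":[0,0,0.16]},
    {"trans":[0,0,0.22]},
    {"trans":[0,0,0.28]},
    {"trans":[0,0,0.28]},
  ],
)

```text
clock: 7.6
tcp_pos: [0.4599, 0.2664, 0.108]
orientation: [3.141, -0.0, 0.0]
contact_force: [-0.5, -0.9, 0.2]
grip_width: 0.0436
gripper_force: 30.8
```

To row units: 0.003 m is 0.06, 0.002 m is 0.04.

>>> drive_effector(
  deltas=[
    {"trans":[0,0.02,0.02]},
    {"trans":[0,0.02,0.04]},
    {"trans":[0,0.02,0.06]},
    {"trans":[0,0.02,0.06]},
  ],
)

```text
clock: 8.0
tcp_pos: [0.4597, 0.2656, 0.1067]
orientation: [3.141, -0.001, 0.001]
contact_force: [-7.6, -4.3, 21.2]
grip_width: 0.0438
gripper_force: 40.2
```

To row units: -0.002 m is -0.04, -0.001 m is -0.02.

>>> drive_effector(
  deltas=[
    {"trans":[-0.02,0,-0.02]},
    {"trans":[-0.04,0.02,-0.04]},
    {"trans":[-0.04,0.02,-0.04]},
  ],
)

```text
clock: 8.3
tcp_pos: [0.4577, 0.2645, 0.1068]
orientation: [-3.142, 0.0, -0.0]
contact_force: [0.9, 0.3, -0.8]
grip_width: 0.0432
gripper_force: 30.8
```

>>> drive_effector(
  deltas=[
    {},
    {},
    {},
    {},
  ],
  finger_gap=0.062,
)

```text
clock: 8.7
tcp_pos: [0.4578, 0.2646, 0.1068]
orientation: [3.142, -0.0, -0.0]
contact_force: [0.2, -1.2, -0.4]
grip_width: 0.0621
gripper_force: 0.0
```

>>> drive_effector(
  deltas=[
    {"trans":[0,0,-0.2]},
    {"trans":[0,0,-0.7]},
    {"trans":[0,0,-1.2]},
    {"trans":[0,0,-1.8]},
    {"trans":[0,0,-1.9]},
  ],
)

```text
clock: 9.2
tcp_pos: [0.4593, 0.2657, 0.2058]
orientation: [-3.138, 0.001, -0.008]
contact_force: [0.9, 0.2, -0.1]
grip_width: 0.0621
gripper_force: 0.0
```

Run:
```python
from h import *
im,d=r.grab_frame('wrist');c=r.camera_info('wrist')
for X in((.457,.2635,.055),(.510,.199,.036)):
    q=P('wrist',c)@np.r_[X,1];q=q[:2]/q[2];print(q);cv2.circle(im,tuple(int(a) for a in q),2,(0,0,255),-1)
cv2.imwrite('pics/w5.png',im);np.savez('pics/w5c.npz',**c)
delta((.4925,.009,.195))
```

```text
[252.879  200.5305]
[337.1895 126.9018]
t 9.25 d [0.0336 0.2564 0.0094] 0.259 w [-0.0028 -0.0045 -0.0004] 0.005
```

View pics/w5.png

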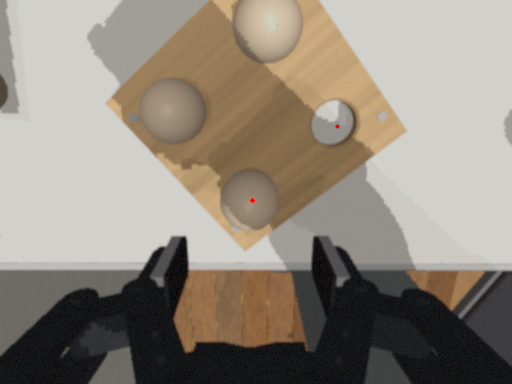

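The first egg sits in its well: silhouette (250,199), expected (253,200). The other well is at (333,122). All ten pictures are used, so from here I measure by depth fits.

Add to h.py:
```python
from scipy.optimize import least_squares
def eggfit(x,y,zw,a,b,n='wrist'):
    "fit centre of the egg's blunt half (semi-axes a,b) to depth points near x,y,zw"
    im,d=r.grab_frame(n);c=r.camera_info(n);X=cloud(n,d,0,512,0,384,c)
    m=(np.hypot(X[:,0]-x,X[:,1]-y)<a+.006)&(X[:,2]>zw)&(X[:,2]<zw+b+.01);X=X[m]
    f=lambda p:np.sqrt((((X-p)/[a,a,b])**2).sum(1))-1
    s=least_squares(f,[x,y,zw],loss='soft_l1',f_scale=.05);print(n,len(X),s.x,np.sqrt(np.mean(s.fun**2)).round(3))
```

```text
(no output)
```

>>> drive_effector(
  deltas=[
    {"trans":[0.06,0.4,0]},
    {"trans":[0.16,1.2,0.06]},
    {"trans":[0.28,2.1,0.12]},
    {"trans":[0.38,3,0.2]},
    {"trans":[0.48,3.9,0.2]},
  ],
  finger_gap=0.085,
)

```text
clock: 9.75
tcp_pos: [0.4809, 0.0677, 0.1908]
orientation: [3.141, 0.001, -0.003]
contact_force: [0.3, -0.6, 0.6]
grip_width: 0.085
gripper_force: 0.0
```

>>> drive_effector(
  deltas=[
    {"trans":[0.1,0.7,0]},
    {"trans":[0.18,1.1,0]},
    {"trans":[0.2,1.22,0]},
    {"trans":[0.2,1.22,0]},
    {"trans":[0.2,1.22,0]},
  ],
)

```text
clock: 10.25
tcp_pos: [0.4915, 0.0101, 0.1916]
orientation: [-3.141, -0.003, 0.001]
contact_force: [0.3, 0.6, -0.9]
grip_width: 0.085
gripper_force: 0.0
```

Run:
```python
from h import *
eggfit(.4925,.009,.064,.0225,.026)
eggfit(.4925,.009,.064,.0225,.026,'top')
eggfit(.558,-.096,.056,.0185,.021,'top')
delta((.4925,.0095,.112))
```

```text
wrist 3396 [0.4942 0.0107 0.0637] 0.018
top 0 [0.4925 0.009  0.064 ] nan
top 121 [ 0.5602 -0.0957  0.0549] 0.066
t 10.4 d [0.0009 0.0007 0.0798] 0.08 w [-0.0005  0.0002  0.0023] 0.002
  return _methods._mean(a, axis=axis, dtype=dtype,
  ret = ret.dtype.type(ret / rcount)
```

Good fit: (0.494, 0.0105, 0.0637), so I descend and grip.

>>> drive_effector(
  deltas=[
    {"trans":[0.04,0,0.5]},
    {"trans":[0.04,0,1]},
    {"trans":[0.04,0,1.4]},
    {"trans":[0.04,0,1.56]},
    {"trans":[0.04,0,1.6]},
  ],
)

```text
clock: 10.9
tcp_pos: [0.4933, 0.0093, 0.1112]
orientation: [-3.142, -0.002, 0.003]
contact_force: [0.3, -0.7, 1.0]
grip_width: 0.0854
gripper_force: 0.0
```

>>> drive_effector(
  deltas=[
    {},
    {},
    {},
    {},
    {},
  ],
  finger_gap=0.03,
  grip_force=30,
)

```text
clock: 11.4
tcp_pos: [0.4946, 0.0097, 0.1129]
orientation: [-3.14, -0.001, -0.004]
contact_force: [-0.8, 4.2, 5.2]
grip_width: 0.0436
gripper_force: 30.0
```

>>> drive_effector(
  deltas=[
    {},
    {},
  ],
)

```text
clock: 11.6
tcp_pos: [0.4945, 0.0097, 0.1129]
orientation: [-3.14, -0.001, -0.004]
contact_force: [-0.7, 3.9, 6.1]
grip_width: 0.0436
gripper_force: 30.1
```

>>> drive_effector(
  deltas=[
    {"trans":[0,0,-0.2]},
    {"trans":[0,0,-0.6]},
    {"trans":[0,0,-1.2]},
    {"trans":[0,0,-1.7]},
    {"trans":[0,0,-1.8]},
  ],
)

```text
clock: 12.1
tcp_pos: [0.495, 0.0081, 0.205]
orientation: [3.141, -0.002, 0.008]
contact_force: [-0.1, 0.7, -0.0]
grip_width: 0.0435
gripper_force: 30.7
```

```bash
python3 -c "
from h import *
delta((.510,.2005,.2))"
```

```text
t 12.1 d [ 0.0147 -0.1925  0.0051] 0.193 w [ 0.0002 -0.005  -0.0011] 0.005
```

To row units: -0.175 m is -3.5, -0.14 m is -2.8.

>>> drive_effector(
  deltas=[
    {"trans":[0.02,-0.4,0]},
    {"trans":[0.1,-1.2,0]},
    {"trans":[0.16,-2,0]},
    {"trans":[0.22,-2.8,0]},
    {"trans":[0.28,-3.5,0]},
  ],
)

```text
clock: 12.6
tcp_pos: [0.5073, 0.185, 0.2015]
orientation: [3.141, 0.0, -0.001]
contact_force: [0.5, 0.0, -1.0]
grip_width: 0.0434
gripper_force: 30.7
```

>>> drive_effector(
  deltas=[
    {"trans":[0.02,-0.26,0]},
    {"trans":[0.02,-0.34,0]},
    {"trans":[0.02,-0.35,0]},
    {"trans":[0.02,-0.35,0]},
  ],
)

```text
clock: 13.0
tcp_pos: [0.5088, 0.199, 0.2015]
orientation: [3.14, -0.004, -0.001]
contact_force: [-0.9, 0.3, -0.5]
grip_width: 0.0434
gripper_force: 30.7
```

Run:
```python
from h import *
im,d=r.grab_frame('wrist');c=r.camera_info('wrist')
# hole centre: floor points (z<.012) seen inside the board, near the well
X=cloud('wrist',d,0,512,0,384,c);np.savez('pics/w6.npz',d=d,**c)
m=(X[:,2]<.025)&(np.hypot(X[:,0]-.51,X[:,1]-.2)<.03);o=-c['R'].T@c['t'];F=X[m]
G=o+(F-o)*((.036-o[2])/(F[:,2]-o[2]))[:,None]   # rays through the top face
G=G[np.hypot(*(G[:,:2]-[.51,.2]).T)<.03];print(len(G),G.mean(0),G.min(0),G.max(0),cv2.minEnclosingCircle(G[:,:2].astype(np.float32)))
delta((.51,.2005,.115))
```

```text
1202 [0.5152 0.2014 0.036 ] [0.4998 0.185  0.036 ] [0.53   0.2178 0.036 ] ((0.5152087211608887, 0.20142066478729248), 0.0166751928627491)
t 13.05 d [ 0.0012 -0.0017  0.0866] 0.087 w [ 0.0014  0.0005 -0.0029] 0.003
```

>>> drive_effector(
  deltas=[
    {"trans":[0.04,-0.04,0.2]},
    {"trans":[0.04,-0.04,0.7]},
    {"trans":[0.04,-0.04,1.2]},
    {"trans":[0.04,-0.04,1.6]},
    {"trans":[0.04,-0.04,1.7]},
  ],
)

```text
clock: 13.55
tcp_pos: [0.5095, 0.2016, 0.1142]
orientation: [3.139, -0.002, -0.006]
contact_force: [0.1, 0.6, -0.8]
grip_width: 0.0435
gripper_force: 30.7
```

>>> drive_effector(
  deltas=[
    {"trans":[0,0,0.06]},
    {"trans":[0,0,0.12]},
    {"trans":[0,0,0.16]},
    {"trans":[0,0,0.18]},
    {"trans":[0,0,0.18]},
  ],
)

```text
clock: 14.05
tcp_pos: [0.5115, 0.203, 0.1086]
orientation: [-3.141, 0.001, -0.003]
contact_force: [1.2, -0.3, 1.2]
grip_width: 0.0436
gripper_force: 30.9
```

To row units: 0.002 m is 0.04, 0.001 m is 0.02.

>>> drive_effector(
  deltas=[
    {"trans":[0,0.02,0.02]},
    {"trans":[0,0.02,0.04]},
    {"trans":[0,0.02,0.04]},
  ],
)

```text
clock: 14.35
tcp_pos: [0.5117, 0.2019, 0.1068]
orientation: [-3.141, 0.001, -0.003]
contact_force: [1.5, -2.6, 8.1]
grip_width: 0.0433
gripper_force: 33.5
```

Seated with light side force, so I release and retreat.

To row units: 0.001 m is 0.02.

>>> drive_effector(
  deltas=[
    {"trans":[0,0.02,0]},
    {"trans":[0,0.02,0]},
  ],
)

```text
clock: 14.55
tcp_pos: [0.5117, 0.2017, 0.1068]
orientation: [-3.14, 0.0, -0.004]
contact_force: [-0.2, -0.1, 5.9]
grip_width: 0.0432
gripper_force: 33.8
```

>>> drive_effector(
  deltas=[
    {},
    {},
    {},
    {},
  ],
  finger_gap=0.062,
)

```text
clock: 14.95
tcp_pos: [0.5105, 0.201, 0.1056]
orientation: [3.141, -0.0, -0.001]
contact_force: [-0.5, -0.4, -1.2]
grip_width: 0.0616
gripper_force: 0.0
```

>>> drive_effector(
  deltas=[
    {"trans":[0,0,-0.2]},
    {"trans":[0,0,-0.7]},
    {"trans":[0,0,-1.2]},
    {"trans":[0,0,-1.8]},
    {"trans":[0,0,-1.9]},
  ],
)

```text
clock: 15.45
tcp_pos: [0.5124, 0.202, 0.2049]
orientation: [-3.139, 0.0, -0.009]
contact_force: [0.7, 0.4, 0.7]
grip_width: 0.0623
gripper_force: 0.0
```

Run:
```python
from h import *
eggfit(.511,.2005,.055,.0225,.026)
eggfit(.458,.2645,.055,.0225,.026)
delta((.5595,-.0955,.19))
```

```text
wrist 2790 [0.5138 0.2006 0.055 ] 0.02
wrist 577 [0.4566 0.2662 0.0542] 0.015
t 15.55 d [0.0482 0.2968 0.0122] 0.301 w [-0.0011 -0.0026 -0.0004] 0.003
```

To row units: 0.031 m is 0.62, 0.195 m is 3.9.

>>> drive_effector(
  deltas=[
    {"trans":[0.06,0.4,0]},
    {"trans":[0.2,1.2,0.06]},
    {"trans":[0.34,2.1,0.12]},
    {"trans":[0.48,3,0.2]},
    {"trans":[0.62,3.9,0.2]},
  ],
  finger_gap=0.085,
)

```text
clock: 16.05
tcp_pos: [0.5406, 0.0043, 0.1892]
orientation: [3.141, 0.001, -0.005]
contact_force: [1.5, -0.1, 0.1]
grip_width: 0.0844
gripper_force: 0.0
```

>>> drive_effector(
  deltas=[
    {"trans":[0.14,0.9,0]},
    {"trans":[0.26,1.6,0]},
    {"trans":[0.32,1.94,0]},
    {"trans":[0.34,2.02,0]},
    {"trans":[0.34,2.02,0]},
  ],
)

```text
clock: 16.55
tcp_pos: [0.5581, -0.0949, 0.1899]
orientation: [-3.141, 0.002, 0.003]
contact_force: [0.2, -0.0, -0.2]
grip_width: 0.0851
gripper_force: 0.0
```

Run:
```python
from h import *
eggfit(.5595,-.0955,.056,.0185,.021)
delta((.56,-.0955,.112))
```

```text
wrist 2124 [ 0.5616 -0.094   0.0554] 0.023
t 16.6 d [0.0018 0.0019 0.0781] 0.078 w [-0.0009  0.0014  0.0008] 0.002
```

>>> drive_effector(
  deltas=[
    {"trans":[0.04,0.02,0.5]},
    {"trans":[0.04,0.02,1]},
    {"trans":[0.04,0.02,1.4]},
    {"trans":[0.04,0.02,1.54]},
    {"trans":[0.04,0.02,1.56]},
  ],
)

```text
clock: 17.1
tcp_pos: [0.5602, -0.0943, 0.1121]
orientation: [-3.141, -0.003, 0.003]
contact_force: [-0.4, -0.0, 0.6]
grip_width: 0.085
gripper_force: 0.0
```

>>> drive_effector(
  deltas=[
    {},
    {},
    {},
    {},
    {},
  ],
  finger_gap=0.025,
  grip_force=35,
)

```text
clock: 17.6
tcp_pos: [0.5613, -0.0956, 0.1136]
orientation: [-3.141, 0.0, -0.002]
contact_force: [-0.1, 1.4, 4.6]
grip_width: 0.035
gripper_force: 34.6
```

>>> drive_effector(
  deltas=[
    {},
    {},
  ],
)

```text
clock: 17.8
tcp_pos: [0.5612, -0.0956, 0.1135]
orientation: [-3.141, -0.0, -0.002]
contact_force: [-0.6, 2.6, 5.8]
grip_width: 0.0353
gripper_force: 34.8
```

Careful with the scale: shifts go in units of 50 mm. That gives: -0.115 m is -2.3, -0.09 m is -1.8.

>>> drive_effector(
  deltas=[
    {"trans":[0,0,-0.2]},
    {"trans":[0,0,-0.6]},
    {"trans":[0,0,-1.2]},
    {"trans":[0,0,-1.8]},
    {"trans":[0,0,-2.3]},
  ],
)

```text
clock: 18.3
tcp_pos: [0.5605, -0.0964, 0.2298]
orientation: [3.141, -0.001, 0.001]
contact_force: [1.2, -1.2, 0.0]
grip_width: 0.0346
gripper_force: 34.9
```

>>> drive_effector(
  deltas=[
    {"trans":[0,0,-0.1]},
    {"trans":[0,0,-0.2]},
    {"trans":[0,0,-0.2]},
  ],
)

```text
clock: 18.6
tcp_pos: [0.5603, -0.0961, 0.2375]
orientation: [3.141, -0.001, -0.001]
contact_force: [1.0, 0.6, -0.5]
grip_width: 0.0346
gripper_force: 34.9
```

Run:
```python
from h import *
n=np.array([-.367,.232,.9004]);n/=np.linalg.norm(n)
ax=np.cross([0,0,1],n);ax*=np.arccos(n[2])/np.linalg.norm(ax)
rv=(Ro.from_rotvec(ax)*Ro.from_rotvec(DOWN)).as_rotvec();print('rv',rv)
eggfit(.561,-.0955,.056+.126,.0185,.021)
delta(np.array([.556,-.412,.073])+n*.158,rv)
```

```text
rv [ 2.8503 -0.      0.5505]
wrist 6516 [ 0.5602 -0.0959  0.1787] 0.293
t 18.65 d [-0.062   0.2793  0.0217] 0.287 w [-0.2401  0.3815 -0.0002] 0.451
```

To row units: 0.14 m is 2.8, 0.11 m is 2.2.

>>> drive_effector(
  deltas=[
    {"trans":[-0.06,0.24,0]},
    {"trans":[-0.18,0.8,0.04],"r":[-0.02,0.04,0]},
    {"trans":[-0.34,1.5,0.08],"r":[-0.05,0.08,0]},
    {"trans":[-0.5,2.2,0.16],"r":[-0.08,0.13,0]},
    {"trans":[-0.62,2.8,0.2],"r":[-0.12,0.19,0]},
  ],
)

```text
clock: 19.15
tcp_pos: [0.528, -0.239, 0.2267]
orientation: [3.006, -0.003, 0.286]
contact_force: [0.4, -0.6, -1.0]
grip_width: 0.035
gripper_force: 34.9
```

Run:
```python
from h import *
delta((.498,-.3753,.2153),[2.8503,0,.5505])
```

```text
t 19.15 d [-0.0329  0.1343  0.022 ] 0.14 w [-0.1176  0.1904 -0.0016] 0.224
```

>>> drive_effector(
  deltas=[
    {"trans":[-0.16,0.66,0.1],"r":[-0.03,0.05,0]},
    {"trans":[-0.32,1.32,0.2],"r":[-0.06,0.1,0]},
    {"trans":[-0.48,2,0.32],"r":[-0.09,0.145,0]},
    {"trans":[-0.62,2.54,0.42],"r":[-0.11,0.18,0]},
    {"trans":[-0.66,2.68,0.44],"r":[-0.118,0.19,0]},
  ],
)

```text
clock: 19.65
tcp_pos: [0.4961, -0.3761, 0.2144]
orientation: [2.851, -0.009, 0.546]
contact_force: [0.9, -0.4, -0.1]
grip_width: 0.035
gripper_force: 34.9
```

>>> drive_effector(
  deltas=[
    {},
    {},
    {},
  ],
)

```text
clock: 19.95
tcp_pos: [0.5009, -0.3704, 0.2162]
orientation: [2.853, 0.004, 0.552]
contact_force: [-0.2, -0.1, -0.2]
grip_width: 0.035
gripper_force: 34.9
```

Run:
```python
from h import *
delta((.498,-.3753,.2153),[2.8503,0,.5505])
o=r.get_obs();print(o['qvel'],o['joints'])
R=Ro.from_rotvec(o['orientation']).as_matrix();tip=o['tcp_pos']+.058*R[:,2];print('egg est',tip)
n=np.array([-.367,.232,.9004]);n/=np.linalg.norm(n);v=tip-[.556,-.412,.073];print('along',v@n,'off',v-(v@n)*n,'ang',np.arccos(-R[:,2]@n))
# depth check of egg from the wrist: closest points between pads, in the tool frame
for nm in('wrist','scene','top'):
    im,d=r.grab_frame(nm);X=(cloud(nm,d,0,512,0,384)-o['tcp_pos'])@R
    s=X[(abs(X[:,0])<.03)&(abs(X[:,1])<.0135)&(X[:,2]>.02)&(X[:,2]<.1)];print(nm,len(s),s.min(0) if len(s) else '',s.max(0) if len(s) else '')
    if len(s)>60:
        f=lambda p:np.sqrt((((s-p)/[.0185,.0185,np.nan])[:,:2]**2).sum(1)+((s[:,2]-p[2])/np.where(s[:,2]>p[2],.026,.021))**2)-1
        q=least_squares(f,[0,0,.058],loss='soft_l1',f_scale=.05);print(q.x,np.sqrt(np.mean(q.fun**2)))
```

```text
t 19.95 d [-0.0032  0.0047  0.0009] 0.006 w [-0.0035 -0.0007  0.0018] 0.004
[-0.005  -0.0031  0.0023 -0.0009 -0.0024 -0.003   0.0015] [ 0.6106  0.362  -0.0944  2.0363  0.152   0.2998 -1.1735]
egg est [ 0.5222 -0.3837  0.1639]
along 0.10089448159823673 off [0.0033 0.0049 0.0001] ang 0.003556826819416097
wrist 4632 [-0.0144 -0.0135  0.0372] [0.0191 0.0135 0.0712]
[-0.     -0.0001  0.0593] 0.02364506712218649
scene 58 [-0.017  -0.0134  0.0371] [0.0081 0.0114 0.0685]
top 37 [ 0.0075 -0.0124  0.0413] [0.0176 0.0132 0.0632]
```

>>> drive_effector(
  deltas=[
    {"trans":[-0.04,0.04,0]},
    {"trans":[-0.06,0.1,0]},
    {"trans":[-0.06,0.1,0]},
    {"trans":[-0.06,0.1,0]},
    {"trans":[-0.06,0.1,0]},
  ],
)

```text
clock: 20.6
tcp_pos: [0.4968, -0.377, 0.2162]
orientation: [2.852, -0.0, 0.551]
contact_force: [-0.5, -0.2, -0.2]
grip_width: 0.035
gripper_force: 34.9
```

>>> drive_effector(
  deltas=[
    {},
    {},
    {},
    {},
    {},
  ],
)

```text
clock: 21.1
tcp_pos: [0.4969, -0.3769, 0.2162]
orientation: [2.852, 0.0, 0.551]
contact_force: [0.3, 0.1, -0.9]
grip_width: 0.0349
gripper_force: 34.9
```

Run:
```python
from h import *
o=r.get_obs();R=Ro.from_rotvec(o['orientation']).as_matrix();e=o['tcp_pos']+.059*R[:,2]
n=np.array([-.367,.232,.9004]);n/=np.linalg.norm(n);v=e-[.556,-.412,.073];print('along',v@n,'off',v-(v@n)*n,abs(o['qvel']).max())
for p in((.511,.2005),(.458,.2645),(.575,.254),(.521,.318)):eggfit(*p,.055,.0225,.026,'scene')
```

```text
along 0.09985759555532547 off [-0.0008 -0.0017  0.0001] 0.003251173944188538
scene 285 [0.5143 0.1999 0.0568] 0.051
scene 344 [0.4578 0.2657 0.0571] 0.043
scene 277 [0.5773 0.2539 0.056 ] 0.052
scene 332 [0.5232 0.3187 0.0561] 0.047
```

```bash
python3 -c "
from bench import r
print(r.hand_in())"
```

```text
the job is handed in; nothing more can be done
None
```

I handed the job in at about 21 s of the 72 s allowed: both large eggs are seated in the two empty wells, and the small egg is held steady, pointed end to the lens, about 100 mm out and within 2 mm of the line of sight by my depth fits (no pass/fail result came back).

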